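# Work a sample cassette into a spring-packed cassette row

## Robot

A 6-joint arm with a two-finger parallel gripper is mounted at the origin on the work surface; the furniture and walls round the work are solid. World frame = base frame: x ahead of the robot, y to its left, z up, the work surface at z = 0. Lengths are in m, angles in rad, forces in N, time in s.
With the tool pointing down it reaches from about 0.3 to 0.775 m from the base axis. Payload 14.6 kg.
Tool frame: the origin (TCP) lies between the finger pads; the fingertips stand 22 mm ahead of it and the grasp point (between the pads) lies 3 mm ahead of it (ctrl.tip_reach is the distance from the TCP to the fingertips, in m); z points along the fingers, y is the direction in which the jaws open and shut (so a half turn about z gives the same grasp; the last joint's range is limited). The gripper opens to 94 mm and grips with 3 to 60 N. Pads are 16 mm wide; open, the fingers measure 119 mm over their backs; the gripper's body (75 mm by 177 mm) begins 78 mm behind the grasp point.
Start: joints at [1.194, 0.3, 1.521, -0, 1.321, -0.067], TCP at [0.168, 0.524, 0.227] pointing down, gripper open.
Joint ranges: [-3.03, 3.03], [-0.79, 2.21], [0.23, 2.52], [-1.04, 4.18], [0, 3.07], [-2.55, 2.55]. Speed limits (rad/s): [2.22, 2.22, 2.57, 3.14, 3.14, 3.14].

## Interface

Orientations are given as [roll, pitch, yaw] about the fixed x, y, z axes, in that order (R = Rz(yaw) Ry(pitch) Rx(roll)).
In Python, from station import ctrl gives the robot as it stands. The module is installed in compiled form; this text tells all that it offers.
- The arm moves only by the shell command python3 -m creep 'ROWS' [OPENING] [FORCE]. ROWS is a JSON object of lists of equal length, an entry for each row: "xyz": the shift along the tool's x, y, z in mm, a list of three; "spin": the turn about the tool's z in rad. In form: {"xyz": [[tx, ty, tz], ...], "spin": [spin, ...]}. A call has 1 to 5 rows; each row shifts and turns the commanded pose from where the row before left it, along the tool's axes as they then stand; what a row does not reach is not made up. A row lasts 1/8 s, in which the tool goes at most 62.5 mm and 10.7 degrees, less where a joint would pass 70% of its speed; a pose out of reach is approached as far as the arm can. A call with a gripper value outside its range is refused whole. OPENING is the finger opening in mm, from 0 to 94, set as the call begins (- or left out, the last holds). The fingers move at their own pace and stop on an object; FORCE is the grip in N (left out, the last holds). Time passes only in rows, so rows that do not move let the fingers close. It gives the time, the measured TCP pose, the force and the opening at its end, in the units of the state.
- ctrl.get_obs(): the state, without advancing time (a new reading comes with each control period).
- ctrl.camera(name): name is "scene" or "top" or "wrist"; returns the picture (480x640x3 uint8, red, green, blue); there is no depth.
- ctrl.camera_model(name): a dict with "fx", "fy", "cx", "cy" (pixels), "R" (3x3) and "t" (3): a world point X has camera coordinates R X + t. Camera axes: x right, y down, z forward; pixel columns grow to the right and rows downward; lengths in m; the calibration is good to about 2 mm. The wrist camera is an equidistant fisheye: a pixel r from the principal point sees the ray r / f radians off the axis. A picture is of the moment at which its call begins: read the wrist's pose just before it. camera_model takes no time and is no camera call; for the wrist camera it gives the pose at the moment of the call.
- ctrl.hand_in(): hands the job in, once; it reports no verdict.
The state is a dict: "time_s": time; "qpos": joint angles; "joint_vel": joint speeds; "tau": joint torques, N m; "ee_pos": TCP position; "eef_rot": TCP orientation; "force": force on the tool from outside, world axes, zero at the start; "moment": the same for the moment, N m; "grip_width": finger opening in m.
Only numpy, scipy, OpenCV 4.12 (cv2) and the standard library are available. Lean on these libraries where they do the work, as an engineer would, in place of code of your own. Each camera call takes 0.05 s, during which the arm holds its last target.

## Task

Pick up the loose green cassette and work it, tapered nose first, into the middle of the packed row in the blue rack, between the second and third white cassettes counted from the fixed left cheek, letting the spring-loaded orange follower give way. Push it in along the rack floor until you feel it press firmly but gently (about 5 to 15 N) on the depth screw behind it, and leave it there, upright and resting against the screw. Do not ram or topple any cassette, and leave the bottle, vial and beaker where they stand.

Things in the scene. Friction and masses are not known exactly. Their poses are not given: they have to be found in the camera images.
- cassette_c (a point): centre (37.5 mm above its underside) of the loose upright green cassette: 120 long (its x) x 26 thick (y) x 75 mm high, about 0.1 kg, standing on the bench. Labelled front end at x = -60; nose at x = +60 tapers on both sides from 26 mm thick at x = +39 to a 5 mm wide tip. Grip it across the 26 mm near the front end, the nose half free
- rack: cassette rack, fixed: floor 150 (x) x 220 (y) mm, top 6 mm over the bench; blue left cheek (inner face y = +80), blue rear wall (inner face x = +61, 69 mm high), open front. Origin: underside centre; x runs from the open front to the rear (insertion direction), y to the left cheek. All sliding faces are slippery. The left two white cassettes cannot move further left; the right two can give way
- place3 (a point): fixed point in the rack, third place from the left, at rack (0, 14.5, 43.5) mm: where the green cassette's centre comes, but for depth. The place lies half a thickness to the right of the seam where the nose must enter, so the cassette must shift 13 mm to the right as its taper goes in
- screw_base (a point): where the steel depth screw leaves the rear wall, at rack (61, 14.5, 15) mm, low down. Its sprung black rubber tip (12 mm across) points to the front and meets the green cassette's nose with the cassette's centre at rack x between -15 and -1 mm; the setting differs each time and is not given: feel for it
- screw_tip (a joint): how far the depth screw's rubber tip is pressed in, m: 0 untouched, 4 N per mm, hard end at 0.005 (20 N)
- follower (a joint): orange spring follower, a plate 100 mm long and 56 mm high at the right end of the row; 0 m at the start, growing as it gives way to the right (rack -y), at most 0.045; it presses left with about 2.5 N plus 0.05 N per mm. Some 0.026 once the green cassette is in
- row1_c (a point): centre of the first white cassette, by the left cheek. All white ones have the green one's size and shape, save that their noses are cut away below 20 mm and so clear the screw; they stand on the rack floor, noses to the rear, fronts in line at rack x = -60 mm, vertical front edges bevelled 4 mm (y) by 6 mm (x), as on the green one
- row2_c (a point): centre of the second white cassette; the seam to open lies between it and the third
- row3_c (a point): centre of the third white cassette
- row4_c (a point): centre of the fourth white cassette, by the follower
- beaker: clear plastic beaker, 73 mm across, 94 mm high, stands loose; origin at its underside centre; leave alone
- bottle_small: white bottle with green cap, 42 mm across, 78 mm high, stands loose; origin at its underside centre; leave alone
- vial: amber vial with orange cap, 22 mm across, 48 mm high, stands loose; origin at its underside centre; leave alone

How it is judged:
On the way, in this order (a step that is already met when the one before it is completed fails the run):
1. the green cassette's nose is wedged between the second and third white cassettes, upright (x of cassette_c in the frame of rack above -0.085 m and z of cassette_c in the frame of rack below 0.055 m and y of cassette_c in the frame of row2_c below -0.015 m and y of cassette_c in the frame of row3_c above 0.015 m and angle between cassette_c's own z axis and vertical below 0.15 rad), for 0.1 s.
2. the green cassette's nose presses the depth screw's tip in by 1 mm (4 N) or more (value of joint screw_tip above 0.001 m and x of cassette_c in the frame of rack above -0.018 m and z of cassette_c in the frame of rack below 0.047 m), for 0.1 s.
At the end, for the whole second after the job is handed in: green cassette on the rack floor between 2nd and 3rd white ones, touching the screw tip, rack x of its centre -18.5 to 3 mm, y 14.5 +-6.5, upright and parallel to the rack within 0.06 rad, at rest; white ones in order, 22 mm or more apart, upright within 0.06 rad, drawn out 12 mm at most (x of cassette_c in the frame of rack between -0.0185 and 0.003 m and y of cassette_c in the frame of rack between 0.008 and 0.021 m and z of cassette_c in the frame of rack below 0.047 m and y of cassette_c in the frame of row2_c below -0.022 m and y of cassette_c in the frame of row3_c above 0.022 m and angle between each of cassette_c, row1_c, row2_c, row3_c, row4_c's own z axis and vertical below 0.06 rad and angle between the x axis of cassette_c and the x axis of rack, either way round below 0.06 rad and linear speed of cassette below 0.01 m/s and x of each of row1_c, row2_c, row3_c, row4_c in the frame of rack above -0.012 m and y of row3_c in the frame of row4_c above 0.022 m and y of row2_c in the frame of row1_c below -0.022 m and value of joint screw_tip above 5e-05 m).
It fails at once if the depth screw is rammed (tip pressed in more than 4.5 mm, 18 N) (value of joint screw_tip above 0.0045 m).
It fails at once if the green cassette is forced against the second white cassette (over 25 N) (contact force between cassette and row2 above 25 N).
It fails at once if the green cassette is forced against the third white cassette (over 25 N) (contact force between cassette and row3 above 25 N).
It fails at once if a white cassette is tipped by more than 0.25 rad (angle between any of row1_c, row2_c, row3_c, row4_c's own z axis and vertical above 0.25 rad).
It fails at once if the beaker, bottle or vial is moved by more than 20 mm (distance of any of beaker, bottle_small, vial from where it was at the start of the episode above 0.02 m).
It also fails if it takes over 72 s, if anything falls off the work surface, if the arm or the gripper's body presses on something with over 40 N, if the wrist force passes 120 N, or if a joint passes its speed limit or range.

## Working session

There is one attempt and no reset: what is moved stays moved. The work goes in short steps, Python scripts to look and compute and a shell command to move; the robot and the scene stay as the last step left them, time stands still between calls to the robot, and variables do not carry over. Pictures are saved under pics/ and viewed, and the job is handed in when it is done.

```bash
mkdir -p pics
python3 - <<'E'
from station import ctrl
import cv2
for n in("scene","top","wrist"):
    m=ctrl.camera_model(n); im=ctrl.camera(n); cv2.imwrite(f"pics/{n}0.png",im[:,:,::-1]); print(n,m)
print(ctrl.get_obs(), ctrl.tip_reach)
E
```

```text
scene {'fx': 563.9935100428609, 'fy': 563.9935100428609, 'cx': 308.07872828139256, 'cy': 231.36968683734145, 'R': array([[ 0.87162768, -0.48968834,  0.02169141],
       [-0.23343535, -0.45360528, -0.86008732],
       [ 0.43101406,  0.74461237, -0.50968548]]), 't': array([-0.50317581,  0.14037846,  0.75063905])}
top {'fx': 456.43776177275487, 'fy': 456.43776177275487, 'cx': 318.0706535431878, 'cy': 238.94348620136407, 'R': array([[ 0.01616523, -0.99970963, -0.0178699 ],
       [-0.99332684, -0.0140157 , -0.11447862],
       [ 0.11419492,  0.01960122, -0.99326498]]), 't': array([-0.05426316,  0.55871863,  0.85512452])}
wrist {'fx': 371.64829954431775, 'fy': 371.64829954431775, 'cx': 315.5840183564044, 'cy': 241.1605742795663, 'R': array([[ 0.30389573,  0.95270459, -0.00116207],
       [ 0.91287938, -0.29084278,  0.28646417],
       [ 0.27257775, -0.08811607, -0.95809025]]), 't': array([-0.54924764, -0.03059618,  0.39307714])}
{'time_s': 0.15, 'qpos': array([ 1.19441015e+00,  3.00363131e-01,  1.52142610e+00,  3.01705285e-05,
        1.32067406e+00, -6.65793580e-02]), 'joint_vel': array([-0.00093237, -0.00103955, -0.0034191 ,  0.00104179, -0.00128457,
        0.00280105]), 'tau': array([ 5.25212181e-05, -5.31955004e+01, -3.52825570e+01,  7.07950979e-02,
        2.35480419e-02, -1.06825159e-04]), 'ee_pos': array([0.16760361, 0.52366253, 0.2270111 ]), 'eef_rot': array([-3.14072589e+00, -8.70842808e-05,  2.83177832e+00]), 'force': array([0.04127173, 0.79159015, 0.71578218]), 'moment': array([0.0305738 , 0.01932946, 0.00503294]), 'grip_width': 0.09386890721773938} 0.022
```

View pics/scene0.png

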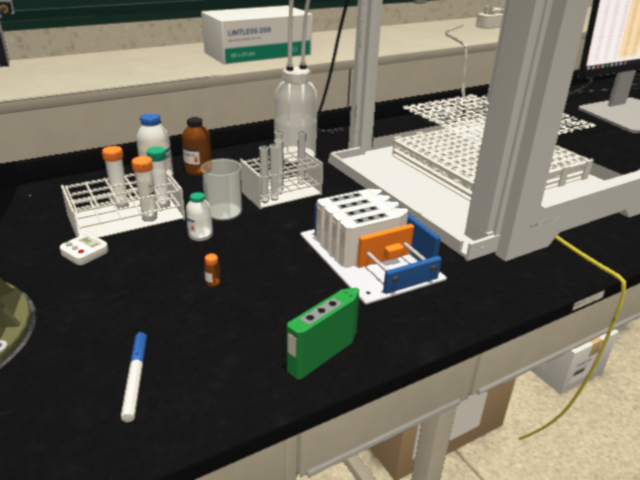

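View pics/top0.png

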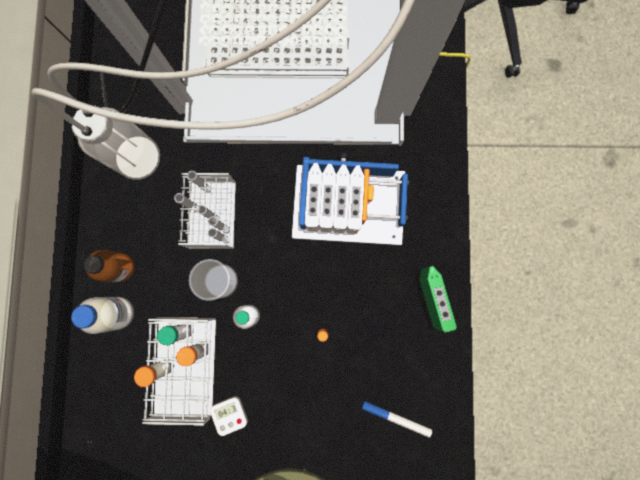

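View pics/wrist0.png

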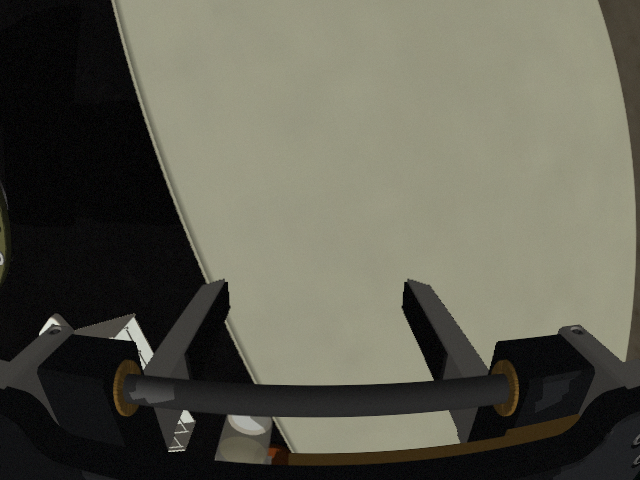

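The top view shows the green cassette at about (438,300), its nose up at (433,270). The rack is at about (350,205) with its open front facing down in the picture, and the follower is at (368,195). I'll enlarge both views for measuring.

Run:
```python
import cv2
t=cv2.imread("pics/top0.png");s=cv2.imread("pics/scene0.png")
cv2.imwrite("pics/t_rack.png",cv2.resize(t[145:255,280:420],None,fx=5.5,fy=5.4,interpolation=cv2.INTER_CUBIC))
cv2.imwrite("pics/t_cas.png",cv2.resize(t[255:340,400:480],None,fx=7,fy=7,interpolation=cv2.INTER_CUBIC))
cv2.imwrite("pics/s_cas.png",cv2.resize(s[280:380,270:380],None,fx=6,fy=6,interpolation=cv2.INTER_CUBIC))
cv2.imwrite("pics/s_rack.png",cv2.resize(s[180:300,295:455],None,fx=5,fy=5,interpolation=cv2.INTER_CUBIC))
```

```text
(no output)
```

View pics/t_rack.png

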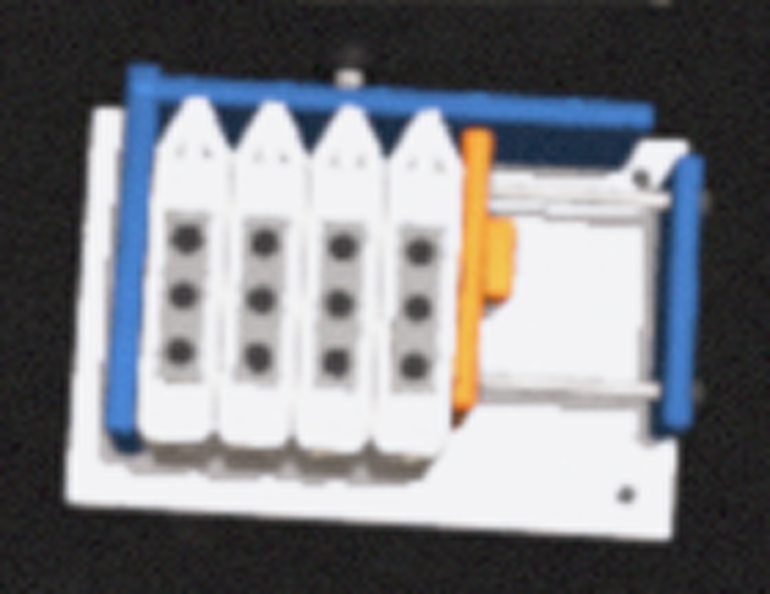

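View pics/t_cas.png

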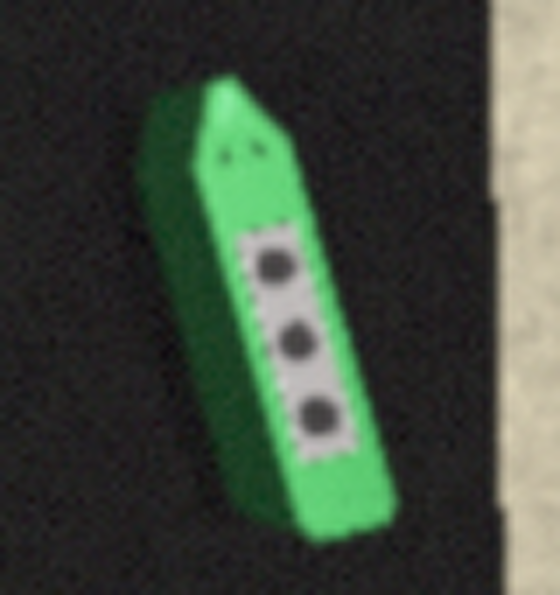

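View pics/s_cas.png

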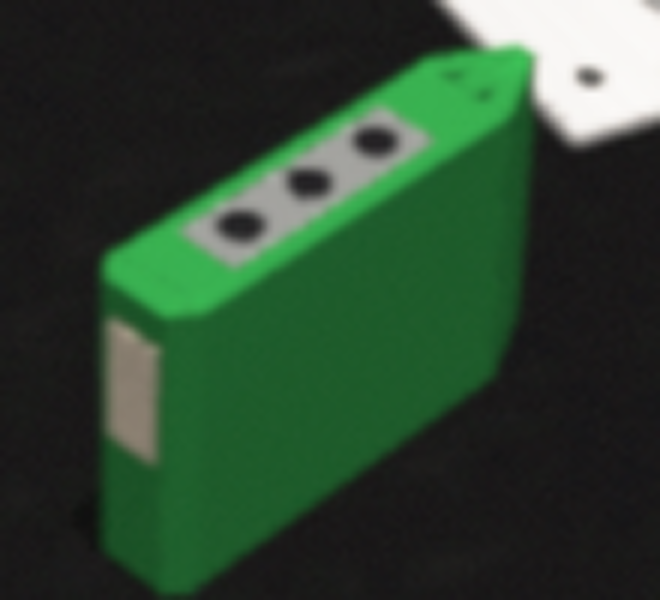

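View pics/s_rack.png

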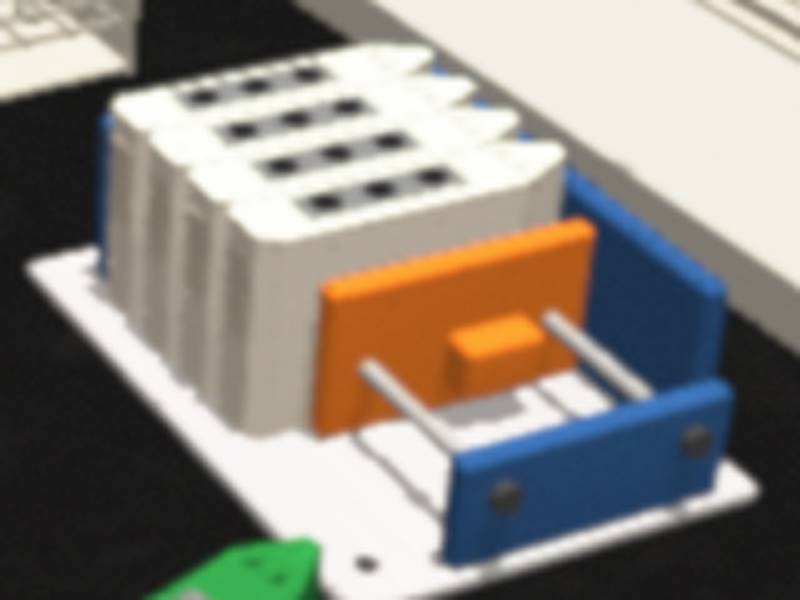

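```bash
cat > h.py <<'E'
import numpy as np
from scipy.optimize import least_squares
from station import ctrl
def proj(m,X):
    c=np.asarray(X)@np.array(m["R"]).T+np.array(m["t"])
    return np.c_[m["fx"]*c[:,0]/c[:,2]+m["cx"],m["fy"]*c[:,1]/c[:,2]+m["cy"]]
def fit(obs,x0,z0=0):
    # obs: {cam:[(local xyz mm,(u,v))]}
    M={k:ctrl.camera_model(k) for k in obs}
    def place(p,L):
        L=np.array(L)/1000.;c,s=np.cos(p[2]),np.sin(p[2])
        return np.c_[p[0]+c*L[:,0]-s*L[:,1],p[1]+s*L[:,0]+c*L[:,1],L[:,2]+z0]
    f=lambda p:np.concatenate([(proj(M[k],place(p,[a for a,_ in o]))-np.array([b for _,b in o])) for k,o in obs.items()])
    r=least_squares(lambda p:f(p).ravel(),x0,loss="soft_l1")
    return r.x,f(r.x)
E
cat > m1.py <<'E'
from h import *
def sc(L,fx,fy,ox,oy): return [(a,((u+.5)/fx-.5+ox,(v+.5)/fy-.5+oy)) for a,(u,v) in L]
ct=sc([((60,0,75),(228,80)),((39,13,75),(195,168)),((39,-13,75),(292,138)),((-54,-13,75),(398,500)),((-60,-9,75),(385,522)),((-60,9,75),(318,543)),((-54,13,75),(300,526))],7,7,400,255)
cs=sc([((39,-13,0),(495,378)),((-54,-13,0),(195,592)),((-60,-9,0),(165,592)),((-60,9,0),(103,548)),((-60,9,75),(103,262)),((-60,-9,75),(170,318)),((60,0,75),(530,60))],6,6,270,280)
rt=sc([((75,110,6),(93,107)),((-75,110,6),(65,503)),((-75,-110,6),(672,540)),((75,-110,6),(690,140))]+[((60,y,81),p) for y,p in zip((66.7,40.6,14.5,-11.5),((197,98),(272,104),(350,108),(430,112)))],5.5,5.4,280,145)
rs=sc([((-75,110,6),(28,265)),((75,-110,6),(758,490)),((60,-11.5,81),(563,150))],5,5,295,180)
np.set_printoptions(precision=4,suppress=True)
for nm,o in (("cas",{"top":ct,"scene":cs}),("cas top",{"top":ct}),("cas sc",{"scene":cs}),("rack",{"top":rt,"scene":rs}),("rack top",{"top":rt}),("rack sc",{"scene":rs})):
    x,e=fit(o,[.45,0,0]); print(nm,x); 
    if ' ' not in nm: print(e.round(1).tolist())
    if ' ' in nm: print(nm,abs(e).max())
E
python3 m1.py
```

```text
cas [ 0.4501 -0.2711  0.2699]
[[-0.4, -0.1], [0.7, 0.3], [0.6, 0.9], [0.0, -0.6], [0.7, 0.1], [0.6, -0.3], [0.1, -0.6], [-0.4, 0.0], [0.2, -0.7], [-0.5, -0.0], [-0.1, -0.3], [0.1, 1.3], [-0.7, -0.8], [0.4, -2.7]]
cas top [ 0.4499 -0.2705  0.266 ]
cas top 1.0257393548762934
cas sc [ 0.45   -0.2717  0.2701]
cas sc 2.399551477243051
rack [ 0.634  -0.1051 -0.0451]
[[-0.1, 0.4], [-0.0, 0.0], [-0.2, -0.3], [-0.5, 0.3], [0.9, 0.1], [1.2, -0.2], [1.0, -0.2], [0.4, -0.2], [-0.9, -1.3], [-0.1, -1.8], [-0.1, -1.0]]
rack top [ 0.634  -0.1045 -0.0437]
rack top 0.840039756165595
rack sc [ 0.632  -0.1084 -0.0542]
rack sc 0.5909854609855643
```

The fits agree: the cassette is at (0.450, -0.271) with yaw 0.27, and the rack is at (0.634, -0.105) with yaw -0.045. First leg: swing across at a safe height.

```bash
python3 -m creep '{"xyz":[[-52,-36,0],[-52,-36,0],[-52,-36,0],[-52,-36,0],[-52,-36,0]],"spin":[0,0,0,0,0]}' 80
python3 -m creep '{"xyz":[[-52,-36,0],[-19,-58,0],[-19,-58,0],[-19,-58,0],[-19,-58,0]],"spin":[0,0,0,0,0]}'
python3 -m creep '{"xyz":[[-19,-58,0],[-19,-58,0],[-19,-58,0],[-19,-58,0],[0,0,0]],"spin":[0,0,0,0,0.18]}'; python3 -c "
from station import ctrl;print(ctrl.get_obs()['qpos'])"
```

```text
time_s: 0.78
ee_pos: [0.359, 0.2743, 0.2275]
eef_rot: [3.141, 0.0, 2.832]
force: [-0.0, 0.5, -0.5]
grip_width: 0.0796
time_s: 1.4
ee_pos: [0.3975, -0.0195, 0.2276]
eef_rot: [3.142, 0.0, 2.832]
force: [1.8, 0.4, -0.4]
grip_width: 0.0801
time_s: 2.02
ee_pos: [0.3988, -0.2648, 0.2268]
eef_rot: [-3.141, -0.001, 2.646]
force: [0.2, 1.4, -0.0]
grip_width: 0.0799
[-6.62581590e-01  1.41671614e-01  1.71574588e+00 -2.98486904e-04
  1.28516773e+00 -1.73801206e+00]
```

```bash
python3 -m creep '{"xyz":[[0,0,0],[0,0,0],[0,0,0],[0,0,0],[0,0,0]],"spin":[0.183,0.183,0.183,0.183,0.183]}' 70
python3 -m creep '{"xyz":[[0,0,0],[0,0,0],[0,0,0],[0,0,0],[0,0,0]],"spin":[0.183,0.183,0.183,0.183,0.183]}'
python3 -m creep '{"xyz":[[0,0,0],[0,0,0],[0,0,0],[0,0,0]],"spin":[0.183,0.183,0.183,0]}'
python3 - <<'E'
from station import ctrl
import cv2
im=ctrl.camera("wrist");cv2.imwrite("pics/w1.png",im[:,:,::-1]); o=ctrl.get_obs();print(o["ee_pos"],o["eef_rot"])
E
```

```text
time_s: 2.65
ee_pos: [0.3995, -0.2617, 0.2273]
eef_rot: [-3.141, -0.0, 1.731]
force: [-0.2, -0.4, -0.0]
grip_width: 0.0701
time_s: 3.28
ee_pos: [0.3995, -0.2617, 0.2273]
eef_rot: [-3.141, 0.0, 0.816]
force: [-0.1, 0.5, 0.3]
grip_width: 0.0701
time_s: 3.78
ee_pos: [0.3995, -0.2617, 0.2273]
eef_rot: [-3.141, 0.0, 0.274]
force: [0.0, -0.0, -0.4]
grip_width: 0.0701
[ 0.39948284 -0.26167758  0.22731235] [-3.14133022e+00  1.98698202e-04  2.76947807e-01]
```

View pics/w1.png

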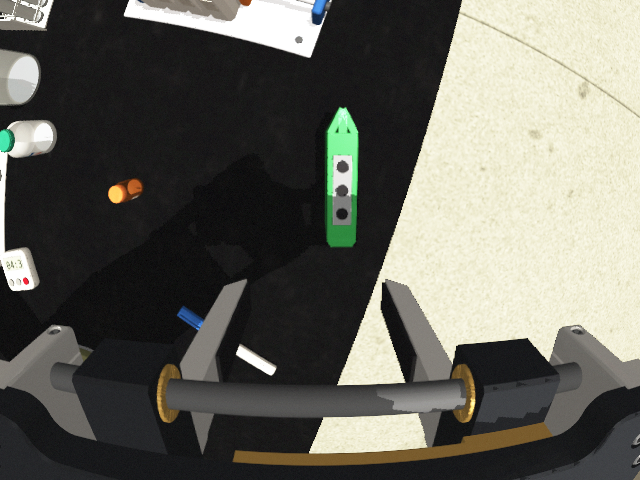

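The wrist view shows the cassette lined up with the tool's x axis, its tip at about (343,109) and the front of its top at about (341,236). I'll cross-check the position in the wrist view.

```bash
cat >> h.py <<'E'
def wray(m,u,v):
    a=np.array([(u-m["cx"])/m["fx"],(v-m["cy"])/m["fy"]]);th=np.hypot(*a)
    d=np.r_[a/th*np.sin(th),np.cos(th)];R=np.array(m["R"])
    return -R.T@np.array(m["t"]),R.T@d
def wz(m,u,v,z):
    o,d=wray(m,u,v);return o+d*(z-o[2])/d[2]
def wpix(m,X):
    c=np.array(m["R"])@X+np.array(m["t"]);th=np.arctan2(np.hypot(c[0],c[1]),c[2]);n=c[:2]/np.hypot(c[0],c[1])*th
    return n*[m["fx"],m["fy"]]+[m["cx"],m["cy"]]
E
python3 - <<'E'
from h import *
import cv2
im=cv2.imread("pics/w1.png")
cv2.imwrite("pics/w1c.png",cv2.resize(im[95:260,300:385],None,fx=3.6,fy=3.6,interpolation=cv2.INTER_CUBIC))
m=ctrl.camera_model("wrist")
a=wz(m,343,109,.075);b=wz(m,341,236,.075);print(a,b,np.hypot(*(a-b)[:2]),np.arctan2(*(a-b)[1::-1]),(a+b)/2)
for L in ((60,0,75),(-60,9,75),(-60,-9,75),(-60,-9,0),(39,13,75)):
    c,s=np.cos(.269),np.sin(.269);X=np.array([.45+(c*L[0]-s*L[1])/1e3,-.271+(s*L[0]+c*L[1])/1e3,L[2]/1e3]);print(L,wpix(m,X))
E
```

```text
[ 0.5058015  -0.25513457  0.075     ] [ 0.40139267 -0.284514    0.075     ] 0.10846361726879826 0.274295637086936 [ 0.45359708 -0.26982428  0.075     ]
(60, 0, 75) [343.59565059 106.64683203]
(-60, 9, 75) [330.30895477 246.395817  ]
(-60, -9, 75) [350.77965325 246.55987365]
(-60, -9, 0) [344.44696982 225.45365509]
(39, 13, 75) [327.46816125 131.41939151]
```

View pics/w1c.png

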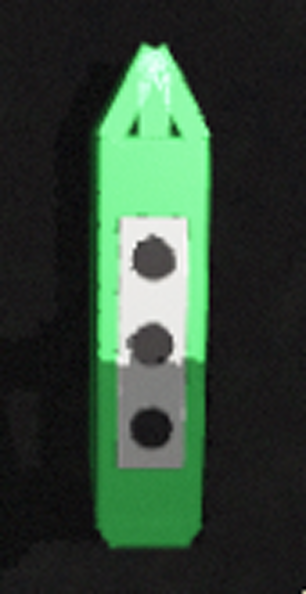

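```bash
python3 -m creep '{"xyz":[[-2,22.6,0],[0,0,50],[0,0,50],[0,0,30],[0,0,0]],"spin":[0,0,0,0,0]}' 60
python3 - <<'E'
from station import ctrl
import cv2
im=ctrl.camera("wrist");cv2.imwrite("pics/w2.png",im[:,:,::-1]); o=ctrl.get_obs();print(o["ee_pos"],o["eef_rot"])
E
```

```text
time_s: 4.45
ee_pos: [0.4029, -0.2834, 0.0959]
eef_rot: [-3.138, 0.002, 0.276]
force: [-0.4, -0.6, 0.1]
grip_width: 0.06
[ 0.40370805 -0.28400427  0.09761884] [-3.14081334e+00  5.40069791e-04  2.75512106e-01]
```

View pics/w2.png

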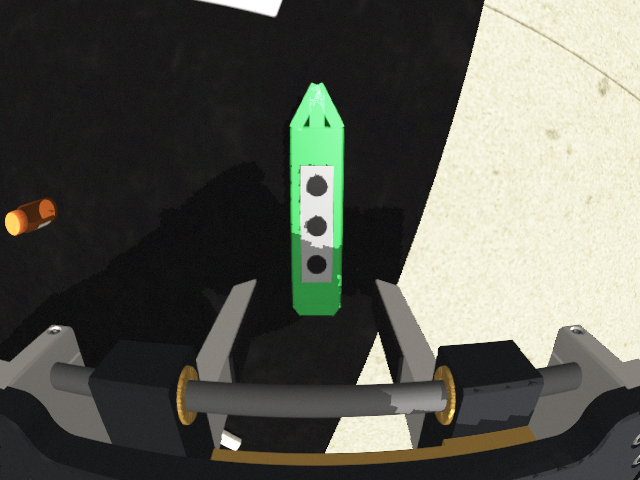

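The cassette is centred between the fingers (columns 291–343 against finger inner edges at 256 and 376). Lowering and gripping.

```bash
python3 -m creep '{"xyz":[[0,0,30],[0,0,29],[0,0,0]],"spin":[0,0,0]}'
python3 -m creep '{"xyz":[[0,0,0],[0,0,0],[0,0,0],[0,0,0],[0,0,0]],"spin":[0,0,0,0,0]}' 20 40
python3 - <<'E'
from station import ctrl
import cv2
im=ctrl.camera("wrist");cv2.imwrite("pics/w3.png",im[:,:,::-1]); o=ctrl.get_obs();print(o["ee_pos"],o["eef_rot"],o["grip_width"])
E
```

```text
time_s: 4.88
ee_pos: [0.4037, -0.284, 0.0387]
eef_rot: [-3.141, 0.001, 0.274]
force: [-0.1, 0.4, 0.6]
grip_width: 0.06
time_s: 5.5
ee_pos: [0.4039, -0.2842, 0.0389]
eef_rot: [3.141, -0.0, 0.273]
force: [-1.8, 0.6, 6.5]
grip_width: 0.026
[ 0.40389778 -0.28418903  0.03892153] [ 3.14111440e+00 -3.56328419e-04  2.72844270e-01] 0.025899839549053748
```

View pics/w3.png

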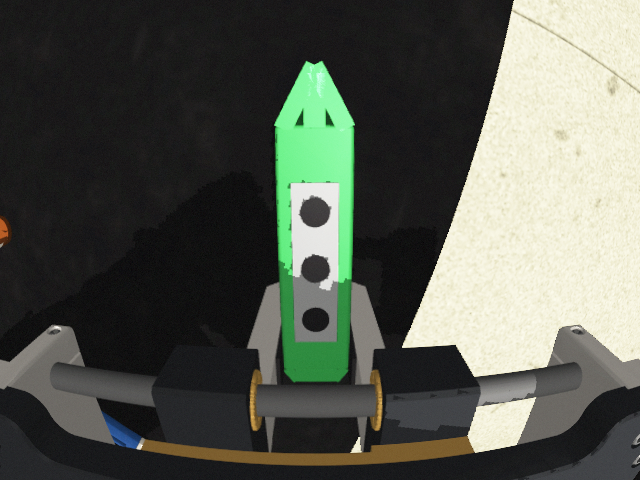

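```bash
python3 -m creep '{"xyz":[[0,0,-20],[0,0,-20],[0,0,-10],[0,0,0]],"spin":[0,0,0,0]}'
python3 - <<'E'
from h import *
import cv2
o=ctrl.get_obs();m=ctrl.camera_model("wrist");im=ctrl.camera("wrist");cv2.imwrite("pics/w4.png",im[:,:,::-1])
p=o["ee_pos"];print(p,o["eef_rot"],o["grip_width"],o["force"])
y=o["eef_rot"][2];z=.075+p[2]-.0389
for uv in ((315,62),(276,125),(354,125),(285,376),(349,376)):
    d=wz(m,*uv,z)-p; print(uv,d[0]*np.cos(y)+d[1]*np.sin(y),d[0]*np.sin(y)-d[1]*np.cos(y))
E
```

```text
time_s: 6.05
ee_pos: [0.4038, -0.2841, 0.0887]
eef_rot: [3.141, -0.0, 0.273]
force: [-0.2, -0.3, -1.8]
grip_width: 0.0256
[ 0.40381585 -0.28413264  0.08865422] [ 3.14096508e+00 -3.86153129e-04  2.72826585e-01] 0.025598496122538828 [-0.24440671 -0.28890374 -1.81171741]
(315, 62) 0.10741161114919022 0.00011749040952670209
(276, 125) 0.08662114792386555 -0.012476412015266173
(354, 125) 0.08663869743323306 0.012749108103265476
(285, 376) -0.009557745191825739 -0.011953468394531491
(349, 376) -0.009571897371844648 0.013954594329502794
```

View pics/w4.png

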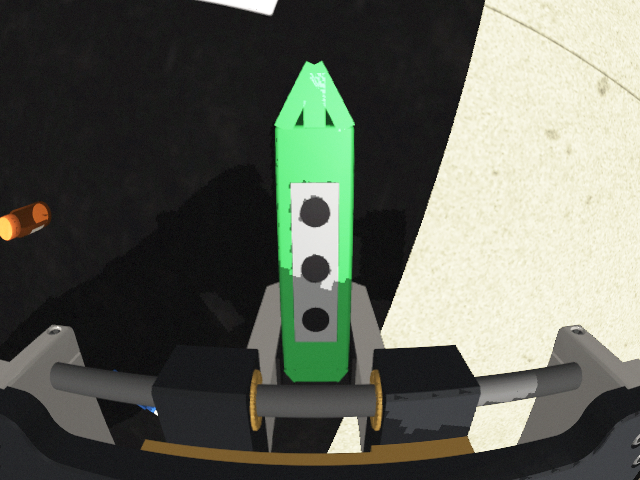

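Held firmly, with no yaw error and the nose tip 107.5 mm ahead of the TCP. Next I turn to the rack's yaw and move in front of the seam.

```bash
python3 -m creep '{"xyz":[[0,0,0],[0,0,0],[0,-54,0],[0,-54,0],[0,-54,0]],"spin":[0.159,0.159,0,0,0]}'
python3 -m creep '{"xyz":[[15,-54,0],[15,0,0],[9,0,0],[0,0,0]],"spin":[0,0,0,0]}'
python3 - <<'E'
from h import *
import cv2
o=ctrl.get_obs();m=ctrl.camera_model("wrist");im=ctrl.camera("wrist");cv2.imwrite("pics/w5.png",im[:,:,::-1]);cv2.imwrite("pics/t5.png",ctrl.camera("top")[145:310,270:430,::-1].repeat(4,0).repeat(4,1)[:600])
print(o["ee_pos"],o["eef_rot"],o["grip_width"],o["force"])
E
```

```text
time_s: 6.72
ee_pos: [0.4105, -0.1206, 0.0877]
eef_rot: [-3.141, 0.001, -0.046]
force: [1.0, -0.5, -0.5]
grip_width: 0.0256
time_s: 7.22
ee_pos: [0.4523, -0.0705, 0.0879]
eef_rot: [-3.141, 0.001, -0.046]
force: [-0.1, 0.1, -1.4]
grip_width: 0.0257
[ 0.45233688 -0.07046436  0.08787868] [-3.14146103e+00  9.54829515e-04 -4.59174250e-02] 0.025748388287253943 [-0.09513805  0.08730231 -1.42920314]
```

View pics/w5.png

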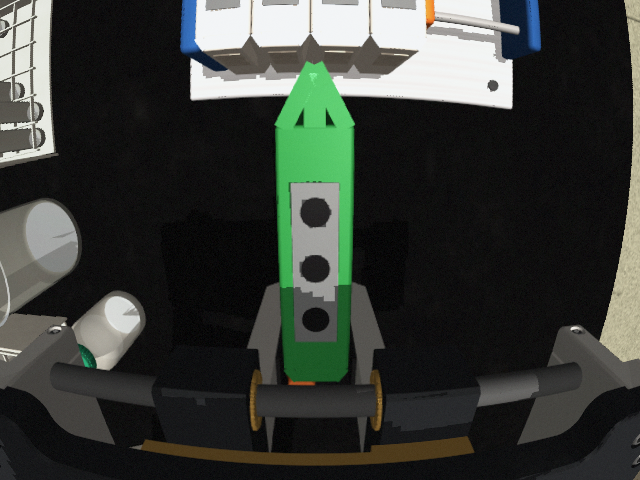

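View pics/t5.png

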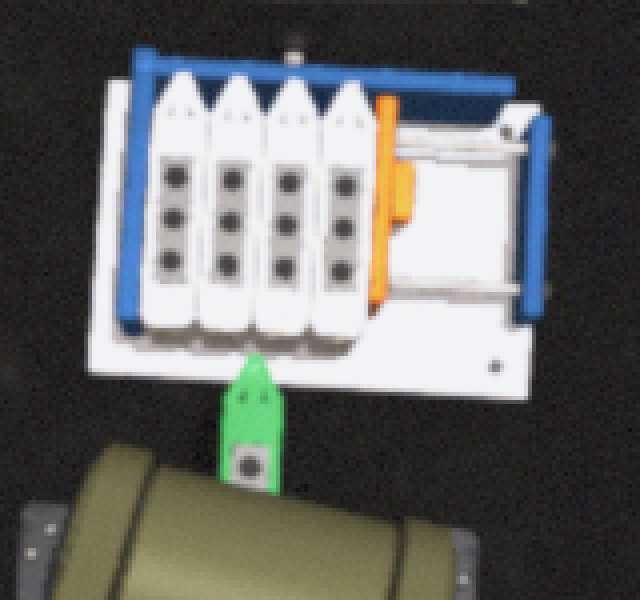

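In the wrist view the tip at (315,62) points at the 2/3 seam at (312,38). I'll lower to just above floor height and measure again.

```bash
python3 -m creep '{"xyz":[[0,0,20],[0,0,15],[0,0,6],[0,0,0]],"spin":[0,0,0,0]}'
python3 - <<'E'
from h import *
import cv2
o=ctrl.get_obs();m=ctrl.camera_model("wrist");im=ctrl.camera("wrist");cv2.imwrite("pics/w6.png",cv2.resize(im[0:140,220:420,::-1],None,fx=4,fy=4,interpolation=cv2.INTER_CUBIC))
print(o["ee_pos"],o["eef_rot"],o["grip_width"],o["force"])
E
```

```text
time_s: 7.82
ee_pos: [0.4523, -0.0701, 0.0473]
eef_rot: [-3.141, 0.001, -0.045]
force: [0.0, 0.1, -1.4]
grip_width: 0.0258
[ 0.45226716 -0.07010003  0.04727442] [-3.14148905e+00  6.49398565e-04 -4.53946756e-02] 0.025788101401148882 [ 0.02120425  0.11928643 -1.39963553]
```

View pics/w6.png

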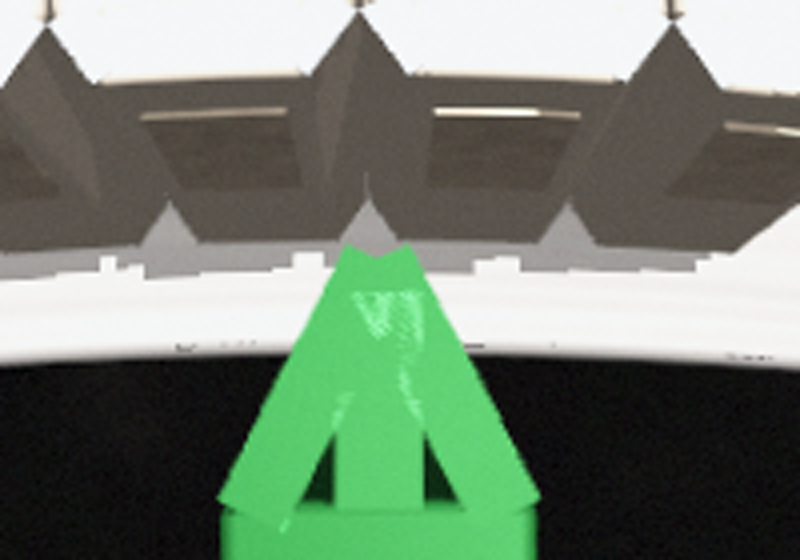

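Run:
```python
from h import *
o=ctrl.get_obs();m=ctrl.camera_model("wrist");p=o["ee_pos"];y=o["eef_rot"][2]
for n,uv,z in (("seam top",(360,14),.081),("seam floor",(368,203),.006),("tip",(380,252),.0834),("s12",(46,28),.081),("s34",(673,26),.081),("s12f",(170,205),.006),("s34f",(569,206),.006),("r2L",(100,82),.081),("r2R",(310,75),.081),("r3L",(412,75),.081),("r3R",(625,82),.081)):
    X=wz(m,(uv[0]+.5)/4-.5+220,(uv[1]+.5)/4-.5,z);d=X-p
    c,s=np.cos(.0451),-np.sin(.0451);e=X-[.634,-.1051,0]
    print(n,"tool",(d[0]*np.cos(y)+d[1]*np.sin(y)).round(4),(d[0]*np.sin(y)-d[1]*np.cos(y)).round(4),"rack",(c*e[0]+s*e[1]).round(4),(-s*e[0]+c*e[1]).round(4))
```

```text
seam top tool 0.1293 -0.0017 rack -0.0535 0.0284
seam floor tool 0.129 -0.0018 rack -0.0538 0.0285
tip tool 0.1074 0.0 rack -0.0755 0.0267
s12 tool 0.1294 -0.0282 rack -0.0535 0.0549
s34 tool 0.1293 0.0246 rack -0.0536 0.0021
s12f tool 0.1294 -0.028 rack -0.0534 0.0547
s34f tool 0.1292 0.0248 rack -0.0537 0.0019
r2L tool 0.1239 -0.0234 rack -0.059 0.0501
r2R tool 0.1237 -0.0058 rack -0.0592 0.0325
r3L tool 0.1236 0.0027 rack -0.0592 0.0241
r3R tool 0.1237 0.0204 rack -0.0592 0.0063
```

The wrist view gives consistent values. The seam is 1.75 mm left of the nose tip and 21.8 mm ahead, and the yaw matches. I'll move to the entry now, slowly.

```bash
python3 -m creep '{"xyz":[[5,-0.9,1.6],[5,0,0],[5,0,0],[0,0,0]],"spin":[0,0,0,0]}' - 50
python3 -m creep '{"xyz":[[2,0.6,0],[2,0.6,0],[2,0.6,0],[1,0.4,0],[0,0,0]],"spin":[0,0,0,0,0]}'
python3 - <<'E'
from h import *
import cv2
o=ctrl.get_obs();im=ctrl.camera("wrist");cv2.imwrite("pics/w7.png",cv2.resize(im[0:140,220:420,::-1],None,fx=4,fy=4,interpolation=cv2.INTER_CUBIC))
print(o["ee_pos"],o["eef_rot"],o["grip_width"],o["force"],o["moment"])
E
```

```text
time_s: 8.38
ee_pos: [0.4678, -0.0698, 0.0459]
eef_rot: [3.142, -0.0, -0.045]
force: [-0.7, 0.8, -1.0]
grip_width: 0.0257
time_s: 9.0
ee_pos: [0.4742, -0.0722, 0.0457]
eef_rot: [-3.141, 0.001, -0.045]
force: [-2.6, 2.7, -1.4]
grip_width: 0.0258
[ 0.47418902 -0.07222165  0.04569193] [-3.14145880e+00  5.57884002e-04 -4.50876356e-02] 0.025770157859416037 [-2.56588825  2.69820781 -1.42819854] [0.49622934 0.71260957 0.33370445]
```

View pics/w7.png

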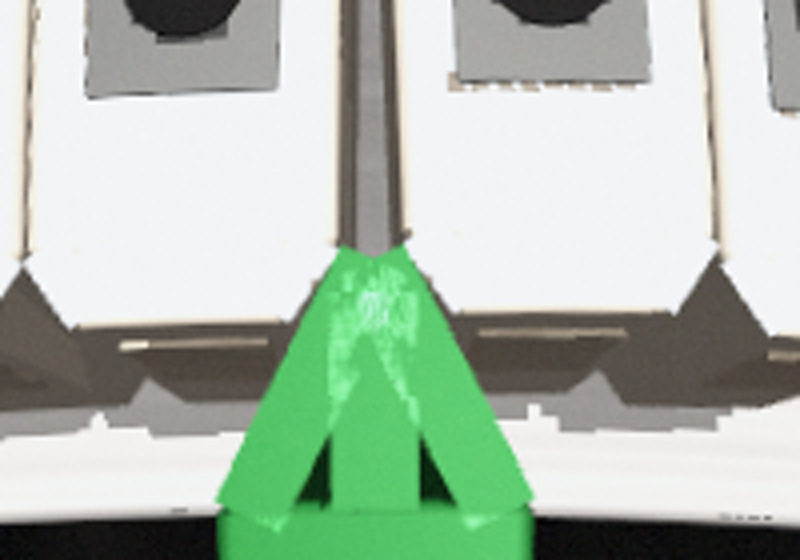

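The nose is in the seam and row 3 is giving way, with about 2.7 N. I continue along the taper slope.

```bash
python3 -m creep '{"xyz":[[2,1.3,0],[2,1,0],[2,1,0],[1,0.5,0],[0,0,0]],"spin":[0,0,0,0,0]}'
python3 -m creep '{"xyz":[[2,1,0],[2,1,0],[2,1,0],[1,0.5,0],[0,0,0]],"spin":[0,0,0,0,0]}'
python3 - <<'E'
from h import *
import cv2
o=ctrl.get_obs();im=ctrl.camera("wrist");cv2.imwrite("pics/w8.png",cv2.resize(im[0:140,220:420,::-1],None,fx=4,fy=4,interpolation=cv2.INTER_CUBIC))
print(o["ee_pos"],o["eef_rot"],o["grip_width"],o["force"],o["moment"])
E
```

```text
time_s: 9.68
ee_pos: [0.4813, -0.0765, 0.0459]
eef_rot: [3.142, -0.0, -0.045]
force: [-1.3, 3.8, -1.7]
grip_width: 0.0258
time_s: 10.3
ee_pos: [0.4881, -0.0803, 0.0458]
eef_rot: [3.142, -0.0, -0.045]
force: [-1.3, 3.5, -1.9]
grip_width: 0.0254
[ 0.48814605 -0.08029169  0.04584545] [ 3.14153215e+00 -2.68840093e-04 -4.53063866e-02] 0.02537783017389783 [-1.3357113   3.54047182 -1.88792901] [0.59810736 0.52963777 0.31750493]
```

View pics/w8.png

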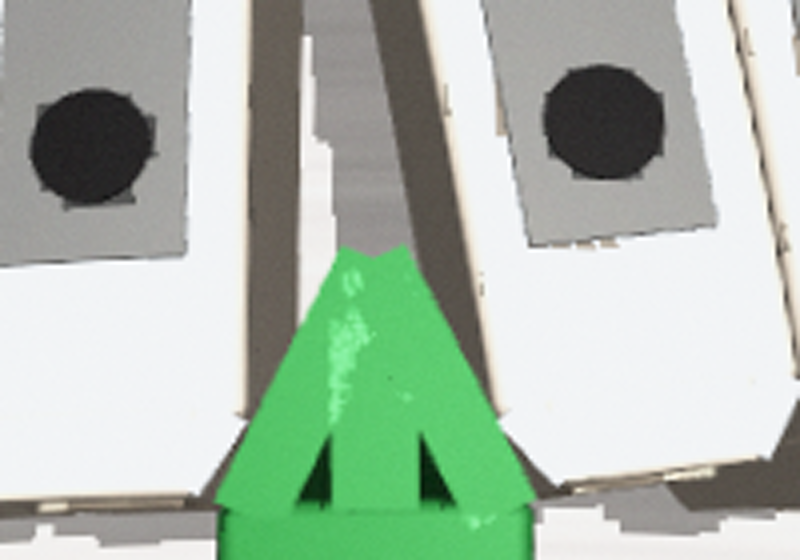

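Row 3 swings at its front as expected, and forces are about 3.5 N. I finish the taper and then go straight.

```bash
python3 -m creep '{"xyz":[[2,1,0],[2,1,0],[2,1,0],[1,0.3,0],[0,0,0]],"spin":[0,0,0,0,0]}'
python3 -m creep '{"xyz":[[2,0,0],[2,0,0],[2,0,0],[2,0,0],[0,0,0]],"spin":[0,0,0,0,0]}'
python3 - <<'E'
from h import *
import cv2
o=ctrl.get_obs();im=ctrl.camera("wrist");cv2.imwrite("pics/w9.png",im[:,:,::-1])
print(o["ee_pos"],o["eef_rot"],o["grip_width"],o["force"],o["moment"])
E
```

```text
time_s: 10.98
ee_pos: [0.4951, -0.0839, 0.0459]
eef_rot: [3.142, -0.0, -0.045]
force: [0.3, 4.5, -1.8]
grip_width: 0.0257
time_s: 11.6
ee_pos: [0.5031, -0.0843, 0.0459]
eef_rot: [3.141, -0.0, -0.045]
force: [0.1, 3.8, -0.8]
grip_width: 0.0257
[ 0.50310369 -0.08426754  0.04588405] [ 3.14147454e+00 -4.30272462e-04 -4.52288197e-02] 0.025739783466846303 [ 0.14175922  3.76499313 -0.82508163] [0.70508314 0.29111755 0.36511139]
```

View pics/w9.png

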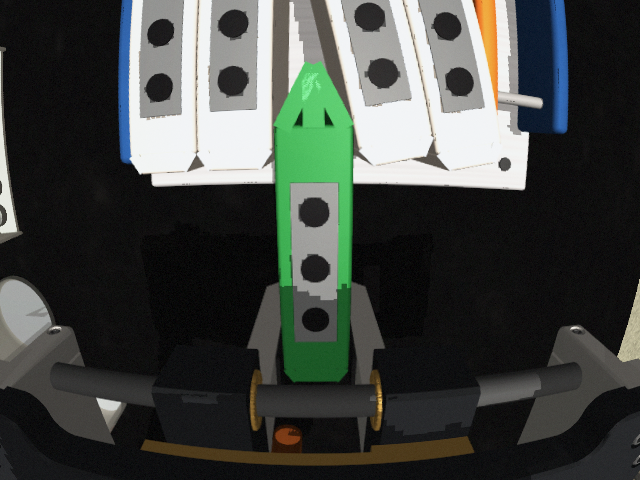

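```bash
python3 -m creep '{"xyz":[[3,0,0],[3,0,0],[3,0,0],[3,0,0],[3,0,0]],"spin":[0,0,0,0,0]}'
python3 -m creep '{"xyz":[[3,0,0],[3,0,0],[3,0,0],[3,0,0],[3,0,0]],"spin":[0,0,0,0,0]}'
python3 - <<'E'
from h import *
import cv2
o=ctrl.get_obs();im=ctrl.camera("wrist");cv2.imwrite("pics/w10.png",im[:,:,::-1])
print(o["ee_pos"],o["eef_rot"],o["grip_width"],o["force"],o["moment"])
E
```

```text
time_s: 12.28
ee_pos: [0.518, -0.0849, 0.0458]
eef_rot: [-3.142, 0.0, -0.045]
force: [-2.2, 3.7, -0.8]
grip_width: 0.0257
time_s: 12.9
ee_pos: [0.5331, -0.0856, 0.0459]
eef_rot: [3.142, -0.0, -0.045]
force: [-0.4, 4.2, -0.5]
grip_width: 0.0263
[ 0.53309047 -0.08564412  0.04589476] [ 3.14155706e+00 -2.41931552e-04 -4.53600350e-02] 0.02631800957971296 [-0.37659143  4.20700454 -0.51917939] [0.72886076 0.31411275 0.21650703]
```

View pics/w10.png

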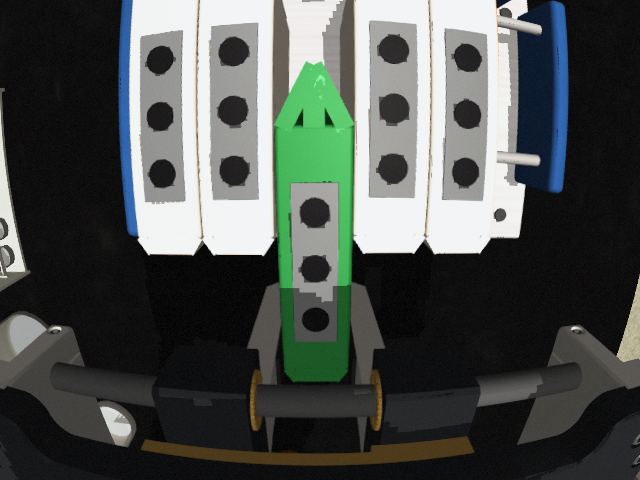

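The row is parallel with the green cassette between rows 2 and 3 (white fronts at row ~252). I advance while holding until just before the fingers would meet the white fronts.

```bash
python3 -m creep '{"xyz":[[3,0,0],[3,0,0],[3,0,0],[3,0,0],[3,0,0]],"spin":[0,0,0,0,0]}'
python3 -m creep '{"xyz":[[3,0,0],[3,0,0],[3,0,0],[2,0,0],[0,0,0]],"spin":[0,0,0,0,0]}'
python3 - <<'E'
from h import *
import cv2
o=ctrl.get_obs();im=ctrl.camera("wrist");cv2.imwrite("pics/w11.png",im[:,:,::-1])
print(o["ee_pos"],o["eef_rot"],o["grip_width"],o["force"],o["moment"])
E
```

```text
time_s: 13.58
ee_pos: [0.548, -0.0862, 0.0458]
eef_rot: [-3.142, 0.0, -0.045]
force: [-0.3, 4.0, -1.6]
grip_width: 0.0255
time_s: 14.2
ee_pos: [0.559, -0.0868, 0.0459]
eef_rot: [3.142, -0.0, -0.045]
force: [0.9, 3.5, -0.7]
grip_width: 0.0258
[ 0.55900347 -0.08675439  0.04586449] [ 3.14153691e+00 -3.87302667e-04 -4.51440594e-02] 0.025781930792566424 [ 0.92105491  3.53269954 -0.72031707] [ 0.73106225 -0.02671115  0.19413984]
```

View pics/w11.png

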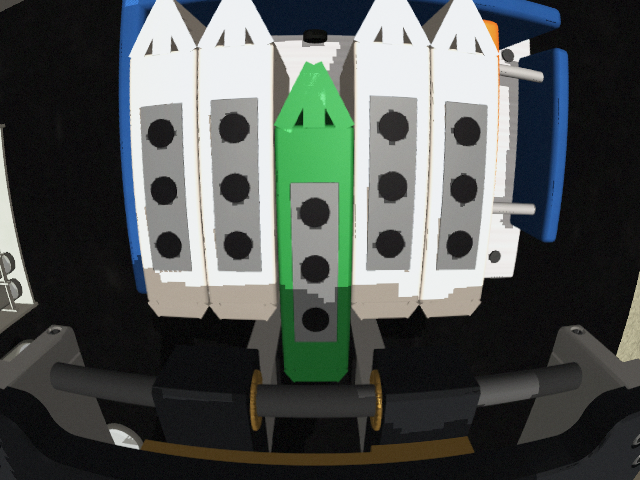

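Run:
```python
from h import *
import cv2
im=cv2.imread("pics/w11.png")
cv2.imwrite("pics/w11a.png",cv2.resize(im[20:80,270:360],None,fx=8,fy=8,interpolation=cv2.INTER_CUBIC))
cv2.imwrite("pics/w11b.png",cv2.resize(im[270:390,230:400],None,fx=4,fy=4,interpolation=cv2.INTER_CUBIC))
o=ctrl.get_obs();m=ctrl.camera_model("wrist");p=o["ee_pos"];y=o["eef_rot"][2]
for n,uv,z in (("tip",(315,63),.0819),("screw c",(315,43),.015),("screw b",(315,43),.009),("screw t",(315,30),.021),("r2 front",(240,316),.081),("r3 front",(390,316),.081)):
    X=wz(m,*uv,z);d=X-p
    print(n,"tool",(d[0]*np.cos(y)+d[1]*np.sin(y)).round(4),(d[0]*np.sin(y)-d[1]*np.cos(y)).round(4))
```

```text
tip tool 0.1072 0.0002
screw c tool 0.1306 0.0
screw b tool 0.1321 0.0
screw t tool 0.1359 0.0
r2 front tool 0.0177 -0.0281
r3 front tool 0.0177 0.0285
```

View pics/w11a.png

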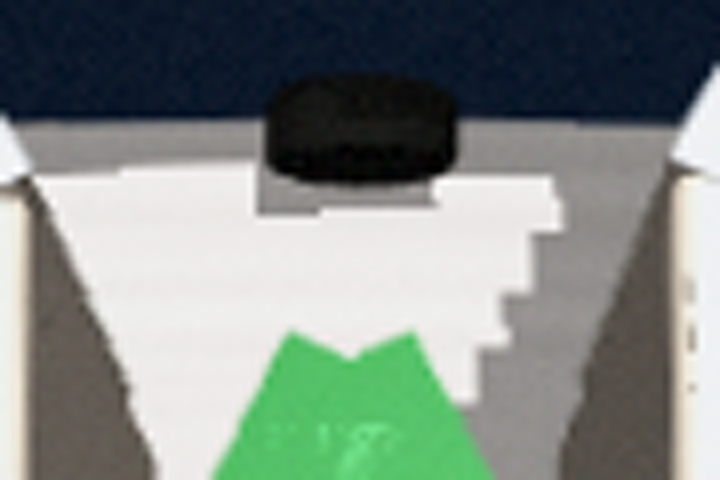

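View pics/w11b.png

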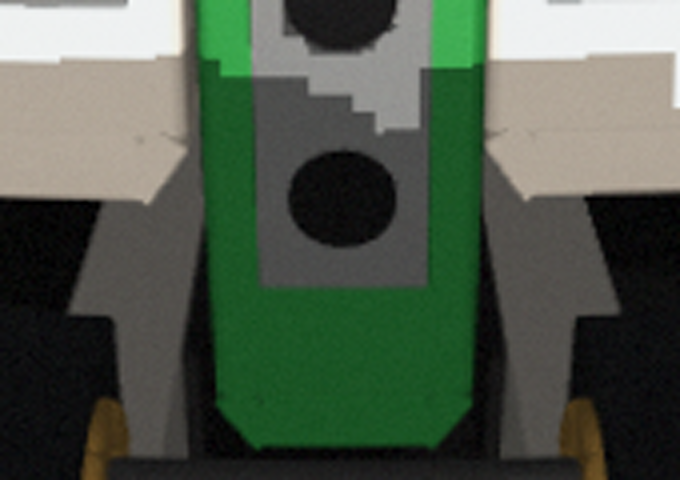

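The rubber tip front (315,43) is about 24 mm ahead of the nose, so contact is expected near rack x ≈ -5, and the fingers can't follow that far. I release, back off, close, go low (near the screw's height) and push from behind.

```bash
python3 -m creep '{"xyz":[[0,0,0],[0,0,0],[0,0,0],[0,0,0]],"spin":[0,0,0,0]}' 46
python3 -m creep '{"xyz":[[-10,0,0],[-15,0,0],[-10,0,0],[0,0,0]],"spin":[0,0,0,0]}'
python3 -m creep '{"xyz":[[0,0,0],[0,0,0],[0,0,7],[0,0,6],[0,0,0]],"spin":[0,0,0,0,0]}' 0 20
python3 - <<'E'
from h import *
import cv2
o=ctrl.get_obs();im=ctrl.camera("wrist");cv2.imwrite("pics/w12.png",im[:,:,::-1])
print(o["ee_pos"],o["eef_rot"],o["grip_width"],o["force"],o["moment"])
E
```

```text
time_s: 14.75
ee_pos: [0.5588, -0.0869, 0.0459]
eef_rot: [3.141, -0.0, -0.045]
force: [-0.3, -0.4, -0.1]
grip_width: 0.0458
time_s: 15.25
ee_pos: [0.5234, -0.0852, 0.046]
eef_rot: [3.142, -0.0, -0.045]
force: [0.1, -0.1, -0.1]
grip_width: 0.046
time_s: 15.88
ee_pos: [0.5235, -0.0851, 0.0321]
eef_rot: [-3.141, 0.001, -0.045]
force: [0.3, -0.5, 0.1]
grip_width: 0.0011
[ 0.5234673  -0.08508182  0.03207245] [-3.14134455e+00  1.28650860e-03 -4.52410673e-02] 0.0011350801393811524 [ 0.28231658 -0.47161842  0.12550234] [ 0.06164095  0.14206697 -0.05069516]
```

View pics/w12.png

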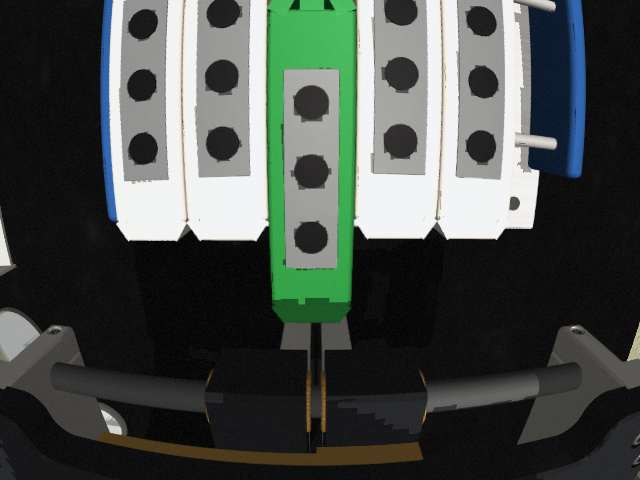

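The fingers are closed behind the green front, which is at about (312,310), some 14 mm ahead. I advance gently, shifting 1 mm left to centre.

```bash
python3 -m creep '{"xyz":[[4,-1,0],[4,0,0],[3,0,0],[2,0,0],[2,0,0]],"spin":[0,0,0,0,0]}'
python3 -m creep '{"xyz":[[2,0,0],[2,0,0],[2,0,0],[2,0,0],[2,0,0]],"spin":[0,0,0,0,0]}'
python3 -m creep '{"xyz":[[2,0,0],[2,0,0],[1,0,0],[1,0,0],[0,0,0]],"spin":[0,0,0,0,0]}'
python3 - <<'E'
from h import *
import cv2
o=ctrl.get_obs();im=ctrl.camera("wrist");cv2.imwrite("pics/w13.png",im[:,:,::-1])
print(o["ee_pos"],o["eef_rot"],o["grip_width"],o["force"],o["moment"])
E
```

```text
time_s: 16.55
ee_pos: [0.5388, -0.0848, 0.0328]
eef_rot: [-3.142, 0.0, -0.045]
force: [-2.0, -0.0, 2.0]
grip_width: 0.0005
time_s: 17.18
ee_pos: [0.5489, -0.0853, 0.0328]
eef_rot: [3.142, 0.0, -0.045]
force: [-2.1, -0.3, 0.7]
grip_width: 0.0006
time_s: 17.8
ee_pos: [0.555, -0.0855, 0.0329]
eef_rot: [-3.142, -0.0, -0.045]
force: [-0.4, 0.2, -0.6]
grip_width: 0.0005
[ 0.55498149 -0.08554733  0.03288565] [-3.14157352e+00 -3.10084489e-04 -4.52122580e-02] 0.000512525234901102 [-0.44672199  0.2209617  -0.59311332] [-0.00994481  0.24268632  0.02267219]
```

View pics/w13.png

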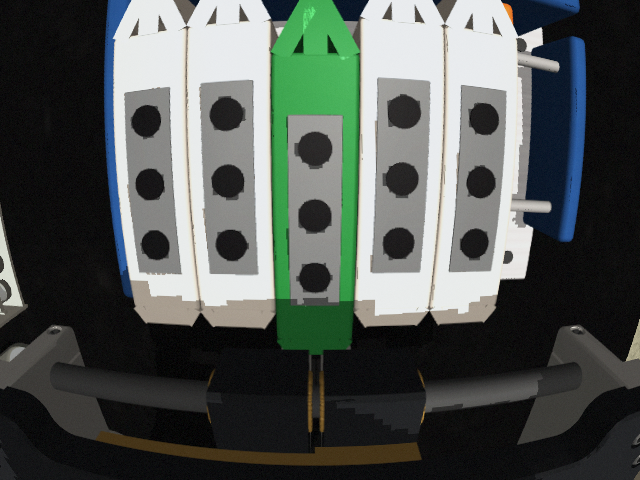

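```bash
for i in 1; do python3 -m creep '{"xyz":[[1,0,0],[1,0,0],[1,0,0],[0,0,0]],"spin":[0,0,0,0]}'; done
python3 -m creep '{"xyz":[[1,0,0],[1,0,0],[0,0,0]],"spin":[0,0,0]}'
python3 -c "
from station import ctrl;o=ctrl.get_obs();print(o['force'],o['ee_pos'])"
```

```text
time_s: 18.35
ee_pos: [0.558, -0.0857, 0.0329]
eef_rot: [-3.142, -0.0, -0.045]
force: [0.2, 0.2, 0.3]
grip_width: 0.0008
time_s: 18.73
ee_pos: [0.56, -0.0858, 0.0328]
eef_rot: [-3.142, -0.0, -0.045]
force: [0.1, -0.5, 0.0]
grip_width: 0.0003
[ 0.11690506 -0.50540549  0.02625493] [ 0.55997544 -0.08579307  0.03284981]
```

```bash
python3 -m creep '{"xyz":[[0.5,0,0],[0.5,0,0],[0,0,0]],"spin":[0,0,0]}'
python3 -m creep '{"xyz":[[0.5,0,0],[0.5,0,0],[0,0,0]],"spin":[0,0,0]}'
python3 - <<'E'
from h import *
import cv2
o=ctrl.get_obs();im=ctrl.camera("wrist");cv2.imwrite("pics/w14.png",im[:,:,::-1])
print(o["ee_pos"],o["grip_width"],o["force"],o["moment"])
E
```

```text
time_s: 19.1
ee_pos: [0.5609, -0.0858, 0.0328]
eef_rot: [3.142, -0.0, -0.045]
force: [-0.7, 0.6, 0.7]
grip_width: 0.0003
time_s: 19.48
ee_pos: [0.5618, -0.0859, 0.0328]
eef_rot: [-3.142, 0.0, -0.045]
force: [-2.2, 0.3, 1.3]
grip_width: 0.0002
[ 0.5617944  -0.0858817   0.03283799] 0.00016655711650664386 [-2.24276064  0.26019712  1.25405414] [ 0.01010027  0.44880664 -0.01213808]
```

View pics/w14.png

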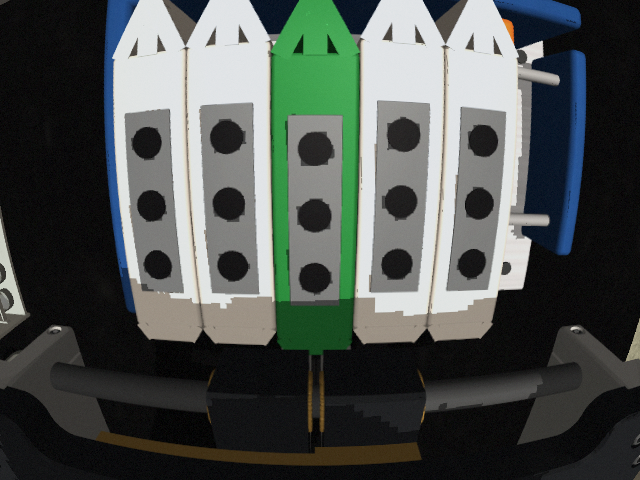

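A static force is appearing, so the screw is being touched. I continue in 0.5 mm steps.

```bash
python3 -m creep '{"xyz":[[0.5,0,0],[0,0,0],[0,0,0]],"spin":[0,0,0]}'
python3 -m creep '{"xyz":[[0.5,0,0],[0,0,0],[0,0,0]],"spin":[0,0,0]}'
```

```text
time_s: 19.9
ee_pos: [0.5622, -0.0859, 0.0328]
eef_rot: [3.142, 0.0, -0.045]
force: [-4.4, 0.2, 2.1]
grip_width: 0.0005
time_s: 20.27
ee_pos: [0.5627, -0.0859, 0.0328]
eef_rot: [-3.142, 0.0, -0.045]
force: [-5.1, 0.3, 3.2]
grip_width: 0.0007
```

```bash
python3 -m creep '{"xyz":[[0.5,0,0],[0,0,0],[0,0,0]],"spin":[0,0,0]}'
python3 -m creep '{"xyz":[[0.5,0,0],[0,0,0],[0,0,0]],"spin":[0,0,0]}'
python3 - <<'E'
from h import *
import cv2
o=ctrl.get_obs();im=ctrl.camera("wrist");cv2.imwrite("pics/w15.png",im[:,:,::-1])
s=ctrl.camera("scene");cv2.imwrite("pics/s15.png",cv2.resize(s[150:330,270:470,::-1],None,fx=3.3,fy=3.3,interpolation=cv2.INTER_CUBIC))
print(o["ee_pos"],o["grip_width"],o["force"],o["moment"])
E
```

```text
time_s: 20.65
ee_pos: [0.563, -0.086, 0.0328]
eef_rot: [-3.141, 0.001, -0.045]
force: [-6.3, 0.1, 2.9]
grip_width: 0.0003
time_s: 21.02
ee_pos: [0.5633, -0.0859, 0.0327]
eef_rot: [-3.141, 0.001, -0.045]
force: [-8.4, -0.6, 3.4]
grip_width: 0.0004
[ 0.56334845 -0.08593254  0.03272308] 0.000400637032916868 [-8.41252567 -0.60417556  3.41406456] [ 0.02557325  1.19014097 -0.02796477]
```

View pics/s15.png

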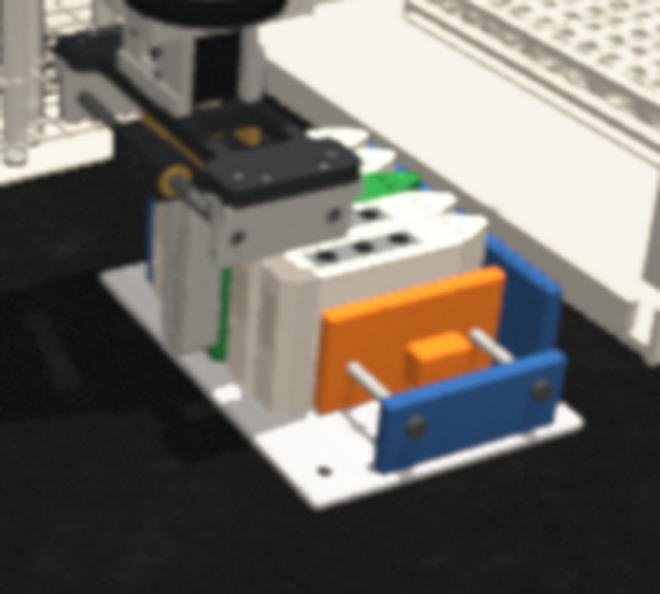

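View pics/w15.png

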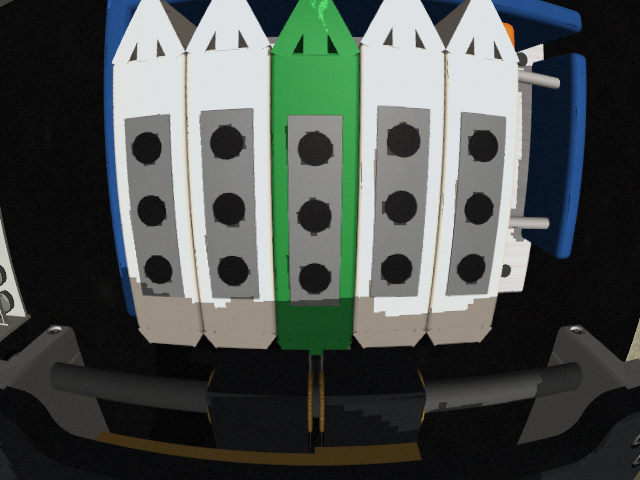

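The press is 8.4 N (about 2 mm of tip travel), felt steadily. I ease off slowly so the cassette stays resting on the screw.

```bash
python3 -m creep '{"xyz":[[0,0,0],[-0.3,0,0],[-0.3,0,0],[-0.3,0,0],[-0.3,0,0]],"spin":[0,0,0,0,0]}'
python3 -m creep '{"xyz":[[-0.3,0,0],[-0.3,0,0],[-0.3,0,0],[-0.3,0,0],[-0.3,0,0]],"spin":[0,0,0,0,0]}'
python3 -m creep '{"xyz":[[-0.3,0,0],[-0.3,0,0],[-0.3,0,0],[-0.3,0,0],[0,0,0]],"spin":[0,0,0,0,0]}'
python3 - <<'E'
from h import *
import cv2
o=ctrl.get_obs();im=ctrl.camera("wrist");cv2.imwrite("pics/w16.png",im[:,:,::-1])
print(o["ee_pos"],o["grip_width"],o["force"],o["moment"])
E
```

```text
time_s: 21.75
ee_pos: [0.5627, -0.0859, 0.0328]
eef_rot: [3.142, -0.0, -0.045]
force: [-1.9, 0.3, 0.6]
grip_width: 0.0008
time_s: 22.38
ee_pos: [0.5613, -0.0859, 0.033]
eef_rot: [3.142, -0.0, -0.045]
force: [0.5, 0.5, 0.5]
grip_width: 0.0002
time_s: 23.0
ee_pos: [0.5599, -0.0858, 0.0328]
eef_rot: [-3.142, 0.0, -0.045]
force: [0.9, 0.6, 0.3]
grip_width: -0.0
[ 0.55991301 -0.08579091  0.0328476 ] -1.36220472399392e-05 [0.85587487 0.60041085 0.34794409] [0.0275489  0.14016512 0.0498275 ]
```

View pics/w16.png

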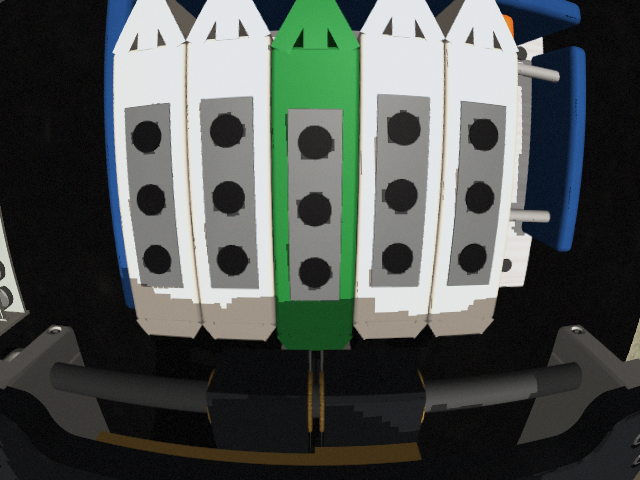

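The force fell to zero at about TCP x 0.562, while the screw was first felt at about 0.561. So the cassette appears held by friction, still pressing on the screw. I wait a second and feel again to confirm it hasn't crept off.

```bash
python3 -m creep '{"xyz":[[0,0,0],[0,0,0],[0,0,0],[0,0,0],[0,0,0]],"spin":[0,0,0,0,0]}'
python3 -m creep '{"xyz":[[0,0,0],[0,0,0],[0,0,0],[0,0,0],[0.6,0,0]],"spin":[0,0,0,0,0]}'
python3 -m creep '{"xyz":[[0.3,0,0],[0,0,0],[0,0,0]],"spin":[0,0,0]}'
python3 -m creep '{"xyz":[[0.3,0,0],[0,0,0],[0,0,0]],"spin":[0,0,0]}'
python3 -m creep '{"xyz":[[0.3,0,0],[0,0,0],[0,0,0]],"spin":[0,0,0]}'
python3 -m creep '{"xyz":[[0.3,0,0],[0,0,0],[0,0,0]],"spin":[0,0,0]}'
```

```text
time_s: 23.68
ee_pos: [0.5599, -0.0858, 0.0329]
eef_rot: [-3.142, -0.0, -0.045]
force: [0.7, 0.1, -0.0]
grip_width: 0.0006
time_s: 24.3
ee_pos: [0.5605, -0.0858, 0.0328]
eef_rot: [3.142, 0.0, -0.045]
force: [-0.5, 0.5, 0.1]
grip_width: 0.0006
time_s: 24.68
ee_pos: [0.5608, -0.0858, 0.0329]
eef_rot: [-3.142, -0.0, -0.045]
force: [0.4, -0.3, 0.8]
grip_width: 0.0003
time_s: 25.05
ee_pos: [0.5611, -0.0858, 0.0328]
eef_rot: [-3.142, 0.0, -0.045]
force: [0.1, 0.2, -0.0]
grip_width: 0.0006
time_s: 25.42
ee_pos: [0.5614, -0.0859, 0.0328]
eef_rot: [-3.142, 0.0, -0.045]
force: [0.7, -0.9, 0.6]
grip_width: 0.0001
time_s: 25.8
ee_pos: [0.5617, -0.0859, 0.0328]
eef_rot: [-3.142, 0.0, -0.045]
force: [-0.2, -0.4, -0.5]
grip_width: 0.0004
```

There is still no contact at 0.5617, which is beyond where the screw began to resist, so the cassette sits on a compressed tip and hasn't crept. I back away and take final pictures.

```bash
python3 -m creep '{"xyz":[[-3,0,0],[-15,0,0],[-20,0,0],[-10,0,-20],[0,0,-40]],"spin":[0,0,0,0,0]}'
python3 -m creep '{"xyz":[[-15,0,-40],[-20,0,-40],[-20,0,0],[0,0,0]],"spin":[0,0,0,0]}'
python3 - <<'E'
from h import *
import cv2
o=ctrl.get_obs();im=ctrl.camera("wrist");cv2.imwrite("pics/w17.png",im[:,:,::-1])
t=ctrl.camera("top");cv2.imwrite("pics/t17.png",t[:,:,::-1])
s=ctrl.camera("scene");cv2.imwrite("pics/s17.png",cv2.resize(s[150:330,270:470,::-1],None,fx=3.3,fy=3.3,interpolation=cv2.INTER_CUBIC))
print(o["ee_pos"],o["force"],o["time_s"])
E
```

```text
time_s: 26.42
ee_pos: [0.5123, -0.0835, 0.0925]
eef_rot: [-3.141, 0.003, -0.045]
force: [1.1, -0.9, 0.5]
grip_width: 0.0002
time_s: 26.92
ee_pos: [0.4583, -0.0812, 0.1732]
eef_rot: [3.141, -0.001, -0.045]
force: [0.1, -0.6, 0.4]
grip_width: 0.0005
[ 0.45829588 -0.08120014  0.17324018] [ 0.11942729 -0.57977074  0.44762097] 26.925
```

View pics/w17.png

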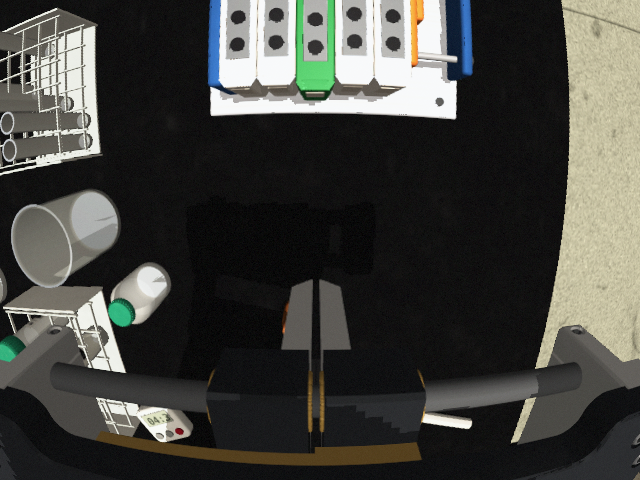

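View pics/t17.png

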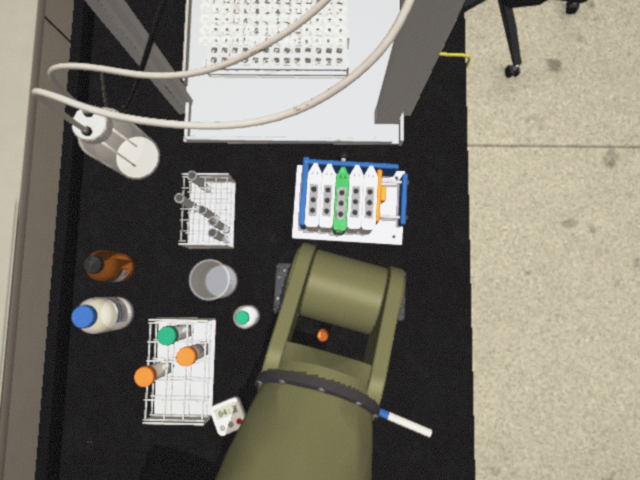

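View pics/s17.png

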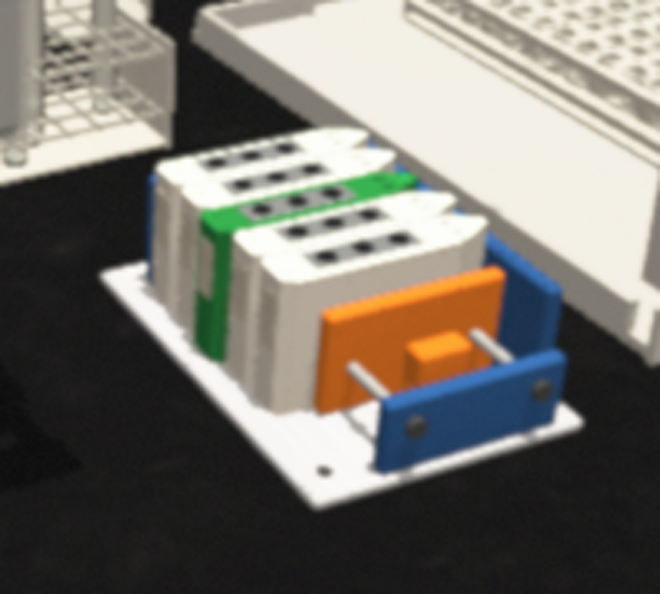

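The green cassette stands upright in third place, and the vial (322,336), bottle (246,317) and beaker (213,280) are unchanged. Handing in.

```bash
python3 -c "
from station import ctrl;print(ctrl.hand_in())"
```

```text
the job is handed in; nothing more can be done
None
```

The green cassette is in third place in the rack, between the second and third white cassettes, upright and resting on the depth screw. I handed the job in at about 27 s.

- **Insertion:** I gripped it near the front end, entered the 2/3 seam nose first and followed the taper 13 mm to the right. The follower gave way, with sideways forces of at most about 4.5 N at my readings. About 24 mm short of the screw I let go, because the fingers would have met the white fronts. I pushed it the rest of the way low down with closed fingers.
- **Screw:** I pressed until the wrist force read 8.4 N, about 2 mm of tip travel, then eased off slowly. A second later I felt forward again and met no contact up to TCP x = 0.5617 m. The screw had begun to resist at about 0.561 m, so the cassette still seems to press the tip in by roughly 0.5 mm. I worked this out from forces and positions, not by reading the joint, and a picture comparison suggests it sprang back about 1.3 mm.
- **Last pictures:** All five cassettes stand upright, parallel and in order. The bottle, vial and beaker are where they started.
- **Small disagreement:** The third and fourth white cassettes swung at their fronts during entry, but they lined up again once the green one was in.

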